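Load the requested filter case into the reader

TASK

Look which coloured tag lies on the black request square of the reader, take the filter case of that colour out of the rack and stand it upright in the reader's bay, centred on the dark pad and square to the bay walls. The rack only lets you grip a case by its ends and the bay only by its broad faces, so set it down on the bench in between and take it again the other way. Lower it gently into the bay, do not drop it, and leave the other two cases, the bottle and the dish where they are.

Things in the scene. Friction and masses are not known exactly. Their poses are not given: they have to be found in the camera images.
- case_red_mid (a point): Centre of the filter case with the red lid and red band: a loose closed rigid box, 58 mm along its x, 36 mm along its y, 62 mm high, about 120 g, so this point is 31 mm above its underside. z is up while it stands. At the start it stands in one of the rack's three slots, its 58 mm side along the rack's x.
- case_blue_mid (a point): Centre of the filter case with the blue lid and blue band: a loose closed rigid box, 58 mm along its x, 36 mm along its y, 62 mm high, about 120 g, so this point is 31 mm above its underside. z is up while it stands. At the start it stands in one of the rack's three slots, its 58 mm side along the rack's x.
- case_yellow_mid (a point): Centre of the filter case with the yellow lid and yellow band: a loose closed rigid box, 58 mm along its x, 36 mm along its y, 62 mm high, about 120 g, so this point is 31 mm above its underside. z is up while it stands. At the start it stands in one of the rack's three slots, its 58 mm side along the rack's x.
- tag_red: Red round tag, 28 mm across, 4 mm thick, fixed on top of the reader's housing; origin at the centre of its underside. One of the three tags is on the black request square, the two others on the small white parking squares about 70 mm from it.
- tag_blue: Blue round tag, 28 mm across, 4 mm thick, fixed on top of the reader's housing; origin at the centre of its underside. One of the three tags is on the black request square, the two others on the small white parking squares about 70 mm from it.
- tag_yellow: Yellow round tag, 28 mm across, 4 mm thick, fixed on top of the reader's housing; origin at the centre of its underside. One of the three tags is on the black request square, the two others on the small white parking squares about 70 mm from it.
- request_spot (a point): Centre of the black 52 mm request square on top of the reader's housing, 67 mm above the bench; the tag lying here tells which case is wanted.
- rack_floor (a point): Middle of the fixed storage rack's floor, 6 mm above the bench (plate 84 mm along x, 142 mm along y). Three slots at y = -46, 0, +46 mm, each 42 mm clear between 4 mm dividers that run 70 mm along x and rise to 74 mm above the bench, 6 mm over the cases' tops. Slots are open at both x ends: a case there can be gripped only across its 58 mm length.
- bay (a point): Middle of the reader's bay floor, 10 mm above the bench, centre of a dark 38 x 60 mm pad; z up. Walls 60 mm along x, inner faces at y = -34 and +34 mm, rise to 82 mm above the bench, 10 mm over a case standing there; open towards -x and +x. A case fits with its 58 mm side along y; fingers fit in only on its broad faces, closing along x on its 36 mm width.
- reader: The fixed white reader; origin on the bench under the middle of its bay, axes as the bay's. Floor plate x -55 to 55 mm, bay walls 8 mm thick, and on the -y side a housing: x -75 to 75, y -42 to -152 mm, 66 mm high, carrying the tags.
- bottle_mid (a point): Centre of a standing amber reagent bottle, 50 mm across, 80 mm high, beyond the middle of the bench; to be left alone.
- dish_mid (a point): Centre of a covered Petri dish, 88 mm across, 24 mm high, beside the bottle beyond the middle of the bench; to be left alone. The bench between rack and reader, on the robot's side of bottle and dish, is free.
Mind the look-alikes: they are no part of the job. What is shaped like the part that bears case_blue_mid but green is not meant.

How it is judged:
By the outcome, as a careful person would: the job done as asked, in the order asked, and still so for the second after the job is handed in, with the robot touching nothing.
It also fails if it takes over 54 s, if anything falls off the work surface, if the arm or the gripper's body presses on something with over 40 N, if the wrist force passes 120 N, or if a joint passes its speed limit or range.

ROBOT

A 7-joint arm with a two-finger parallel gripper is mounted at the origin on the work surface. World frame = base frame: x ahead of the robot, y to its left, z up, the work surface at z = 0. Lengths are in m, angles in rad, forces in N, time in s.
With the tool pointing down it reaches from about 0.4 to 0.875 m from the base axis. Payload 19.3 kg.
Tool frame: the origin (TCP) lies at the very end of the fingers, on their centre line; the grasp point (between the pads) lies 19 mm behind it; z points along the fingers, y is the line along which they close (so a half turn about z gives the same grasp; the last joint's range is limited). The gripper opens to 85 mm and grips with 20 to 120 N. Pads are 22 mm wide; open, the fingers measure 114 mm over their backs; the gripper's body (76 mm by 85 mm) begins 54 mm behind the grasp point. The pads swing forward as they close: fully open they stand 13 mm farther back than shut.
Start: joints at [1.092, 0.521, -0.036, 1.599, 0.021, 1.021, -0.113], TCP at [0.248, -0.574, 0.231] pointing down, gripper open.
Joint ranges: [-2.91, 2.91], [-0.3, 2.13], [-1.5, 1.42], [0.17, 2.43], [-1.26, 4.41], [0.16, 1.93], [-2.52, 2.52]. Speed limits (rad/s): [1.89, 1.89, 2.39, 2.39, 3.01, 3.01, 3.01].

INTERFACE

Orientations are given as [roll, pitch, yaw] about the fixed x, y, z axes, in that order (R = Rz(yaw) Ry(pitch) Rx(roll)).
In Python, from workcell import monitor, optics, job_done gives the robot as it stands.
- The arm moves only by the shell command python3 -m handwheel 'ROWS' [FORCE]. ROWS is JSON, a list of rows, each an object of numbers: "dx", "dy", "dz": the shift along the tool's x, y, z in cm; "wx", "wy", "wz": the turn, a rotation vector about the tool's x, y, z in rad; "claw": the opening in per cent of the stroke, from 0 (shut) to 100 (fully open). A call has 1 to 8 rows; each row shifts and turns the commanded pose from where the row before left it, along the tool's axes as they then stand; what a row does not reach is not made up. A row lasts 1/8 s, in which the tool goes at most 62.5 mm and 10.7 degrees, less where a joint would pass 70% of its speed; a pose out of reach is approached as far as the arm can. A call with a gripper value outside its range is refused whole. The fingers move at their own pace and stop on an object; FORCE is the grip in N (left out, the last holds). Time passes only in rows, so rows that do not move let the fingers close. It gives the time, the measured TCP pose, the force, the opening and the grip force at its end, in the units of the state.
- monitor.observe(): the state, without advancing time (a new reading comes with each control period).
- optics.grab_frame(name): name is "side" or "top" or "wrist"; returns a dict with "frame" (420x560x3 uint8, blue, green, red), "fovy" (degrees; the focal length in pixels is half the picture's height over the tangent of half this angle, whatever the lens; pixels are square), "cx", "cy" (the principal point, pixels), "R" (3x3) and "t" (3): a world point X has camera coordinates R X + t. Camera axes: x right, y down, z forward; pixel columns grow to the right and rows downward; lengths in m; the calibration is good to about 2 mm. A picture is of the moment at which its call begins. There is no depth.
- job_done(): hands the job in; it is judged then, once.
Trained networks look in the newest picture that a camera, given by its name, has taken for a name from the list of things; names that differ only in an ending like _2 or _b are one class to them, and where a whole thing is asked for, a point or a joint stands for the part that bears it (a point fixed in the world has none). Each returns a list of dicts, best first, with "p" (0 to 1); they miss things now and then, are a little off and sometimes report something else, mostly with a low value. They report only what shows in the picture. A call takes as long as a camera call. They do not tell look-alikes from the thing itself.
- optics.masks_of(name, camera): "region" (420x560 bool, what is visible of it) and "rect" ([left, top, width, height] in pixels, round what is visible of it).
The state is a dict: "clock": time; "qpos": joint angles; "qd": joint speeds; "joint_efforts": joint torques, N m; "position": TCP position; "tool_rot": TCP orientation; "force": force on the tool from outside, world axes, zero at the start; "moment": the same for the moment, N m; "grip_width": finger opening in m; "finger_force": force on a finger pad.
Only numpy, scipy, OpenCV 4.12 (cv2) and the standard library are available. Lean on these libraries where they do the work, as an engineer would, in place of code of your own. Each camera call takes 0.05 s, during which the arm holds its last target. There are 200 camera calls.

## Working session

There is one attempt and no reset: what is moved stays moved. The work goes in short steps, Python scripts to look and compute and a shell command to move; the robot and the scene stay as the last step left them, time stands still between calls to the robot, and variables do not carry over. Pictures are saved under pics/ and viewed, at most 10 in all, crops included, and the job is handed in when it is done.

```bash
mkdir -p pics; ls; python3 - <<'E'
from workcell import monitor, optics
import cv2,numpy as np
s=monitor.observe();print(s)
for n in("top","side"):
    f=optics.grab_frame(n);cv2.imwrite(f"pics/{n}0.png",f["frame"]);print(n,f["fovy"],f["cx"],f["cy"],np.round(f["R"],4).tolist(),f["t"])
    for k in("case_red_mid","case_blue_mid","case_yellow_mid","tag_red","tag_blue","tag_yellow","reader","bottle_mid","dish_mid"):
        print(k,[(round(m["p"],2),m["rect"]) for m in optics.masks_of(k,n)[:3]])
E
```

```text
pics
{'clock': 0.0, 'qpos': array([ 1.09185723,  0.5220334 , -0.03631498,  1.59997748,  0.02118476,
        1.02110746, -0.11279813]), 'qd': array([-0.00128282,  0.00141674,  0.00072675,  0.00138041,  0.00203065,
        0.00041228, -0.00170184]), 'joint_efforts': array([-3.80177453e-04, -9.27094030e+01,  1.98001049e+00, -3.69924188e+01,
        1.77698338e-02,  8.21450871e-03, -1.58697043e-05]), 'position': array([ 0.24824127, -0.57322837,  0.23072472]), 'tool_rot': array([-3.14045382e+00,  7.43829224e-05,  4.08711747e-01]), 'force': array([0.11872264, 0.18684743, 0.68899   ]), 'moment': array([0.00918096, 0.06697753, 0.01554069]), 'finger_force': 0.0, 'grip_width': 0.08541660036918838}
top 55.458237117799435 282.46225441794195 208.37894770935122 [[-0.0088, -0.9999, -0.0062], [-0.9959, 0.0093, -0.09], [0.0901, 0.0054, -0.9959]] [0.02242086 0.60161311 0.91735072]
case_red_mid [(0.79, [193.7, 209.9, 23.4, 26.0]), (0.67, [347.8, 175.2, 104.6, 76.2])]
case_blue_mid [(0.87, [171.1, 275.8, 21.8, 29.9]), (0.8, [226.4, 272.7, 28.6, 19.8]), (0.77, [169.3, 135.0, 28.8, 22.0])]
case_yellow_mid
[... 304 characters left out ...]
72 [[0.9573, -0.2887, 0.0121], [-0.2188, -0.7516, -0.6223], [0.1888, 0.5931, -0.7827]] [-0.55580186  0.18333198  0.73213749]
case_red_mid [(0.79, [238.8, 136.3, 29.0, 11.4])]
case_blue_mid [(0.92, [303.3, 109.4, 30.9, 33.5]), (0.86, [238.4, 150.0, 29.0, 16.5]), (0.84, [230.8, 94.2, 19.8, 32.1])]
case_yellow_mid []
tag_red [(0.52, [232.6, 122.8, 41.3, 63.6]), (0.5, [354.5, 344.9, 17.5, 21.2])]
tag_blue [(0.83, [312.5, 356.0, 17.1, 21.3]), (0.49, [238.5, 124.4, 27.1, 11.1])]
tag_yellow [(0.49, [232.4, 121.9, 40.0, 67.1])]
reader [(0.9, [262.4, 270.8, 133.3, 147.3]), (0.17, [238.2, 134.7, 28.2, 13.2])]
bottle_mid [(0.84, [353.2, 200.2, 28.0, 33.8])]
dish_mid [(0.88, [313.6, 160.9, 40.1, 36.2])]
```

View pics/top0.png

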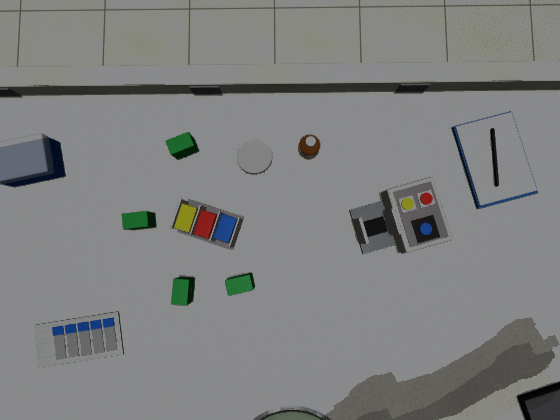

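View pics/side0.png

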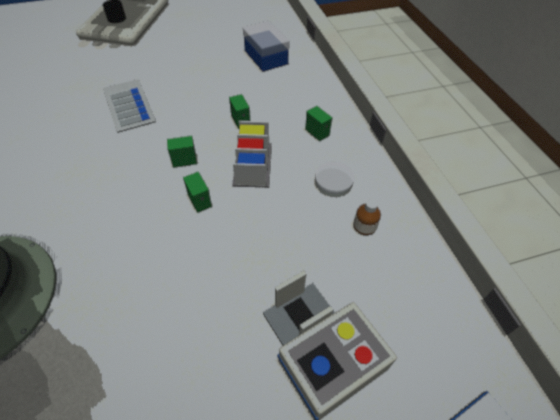

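Blue tag (426,229) lies on the black square, so the blue case at (227,229) in the rack is wanted. The reader's pad is at about (375,227). Now I'll measure both.

```bash
cat > h.py <<'E'
from workcell import monitor, optics
import cv2,numpy as np
def ray(f,uv,z):
    F=210/np.tan(np.radians(f["fovy"])/2)
    uv=np.atleast_2d(uv); d=np.c_[(uv[:,0]-f["cx"])/F,(uv[:,1]-f["cy"])/F,np.ones(len(uv))]@f["R"]
    c=-np.array(f["R"]).T@f["t"]; return (c+d*((z-c[2])/d[:,2])[:,None])[:,:2]
def proj(f,X):
    F=210/np.tan(np.radians(f["fovy"])/2); p=np.atleast_2d(X)@np.array(f["R"]).T+f["t"]
    return p[:,:2]/p[:,2:]*F+[f["cx"],f["cy"]]
def blob(f,col,box):
    im=cv2.cvtColor(f["frame"],cv2.COLOR_BGR2HSV).astype(int); H,S,V=im[...,0],im[...,1],im[...,2]
    m={"blue":(abs(H-112)<14)&(S>140)&(V>90),"red":((H<8)|(H>172))&(S>140)&(V>90),"yellow":(abs(H-28)<8)&(S>140)&(V>90),"black":(V<45)}[col]
    k=np.zeros(m.shape,bool); x,y,w,h=box; k[y:y+h,x:x+w]=1
    n,l,st,c=cv2.connectedComponentsWithStats((m&k).astype(np.uint8)); i=1+np.argmax(st[1:,4])
    return (l==i)
def rect(f,mask,z):
    v,u=np.nonzero(mask); P=ray(f,np.c_[u,v],z); 
    cs=cv2.findContours(mask.astype(np.uint8),0,1)[0]; c=max(cs,key=cv2.contourArea)[:,0]
    Q=(ray(f,c,z)*1000).astype(np.float32); return P.mean(0),cv2.minAreaRect(Q)
E
python3 - <<'E'
from h import *
B={"top":[("blue",(205,205,45,50),.068),("red",(185,200,40,50),.068),("yellow",(165,195,40,50),.068),("blue",(415,215,25,30),.071),("red",(415,185,25,25),.071),("yellow",(398,192,20,22),.071),("black",(358,212,30,30),.01),("black",(408,210,40,40),.067)],
"side":[("blue",(230,150,45,16),.068),("red",(230,136,45,14),.068),("yellow",(230,122,45,14),.068),("blue",(305,350,30,32),.071),("red",(350,340,30,30),.071),("yellow",(332,318,30,25),.071),("black",(280,290,40,40),.01),("black",(295,340,55,55),.067)]}
for n in B:
    f=optics.grab_frame(n)
    for c,b,z in B[n]:
        m=blob(f,c,b);p,r=rect(f,m,z);print(n,c,m.sum(),np.round(p,4),"rect",np.round(r[0],1),np.round(r[1],1),round(r[2],1))
    if n=="top":
        cv2.imwrite("pics/crop0.png",np.hstack([cv2.resize(f["frame"][190:260,160:250],None,fx=4,fy=4,interpolation=2),cv2.resize(f["frame"][180:250,345:455],None,fx=4,fy=4,interpolation=2)]))
E
```

```text
top blue 395 [0.5553 0.1473] rect [555.3 147.3] [35. 57.] 70.4
top red 402 [0.5649 0.1934] rect [565.  193.6] [35.2 57.2] 71.9
top yellow 405 [0.5793 0.2374] rect [579.5 237.2] [35.4 57.9] 72.3
top blue 114 [ 0.5495 -0.3033] rect [ 549.6 -303.1] [24.8 24.6] 89.5
top red 105 [ 0.6182 -0.3073] rect [ 618.3 -308.1] [24.9 22.7] 89.5
top yellow 113 [ 0.6063 -0.2647] rect [ 606.3 -265. ] [24.7 25.1] 88.0
top black 372 [ 0.561  -0.2076] rect [ 564.1 -209.4] [45.2 62.2] 15.3
top black 407 [ 0.5495 -0.3033] rect [ 549.9 -303.7] [51.7 52.3] 15.3
side blue 250 [0.5565 0.1479] rect [557.5 148.4] [27.4 56.9] 73.9
side red 220 [0.5671 0.1932] rect [567.1 194.8] [29.3 54.3] 73.9
side yellow 208 [0.5818 0.2382] rect [580.1 238.2] [27.7 56.4] 74.0
side blue 280 [ 0.5504 -0.3052] rect [ 550.7 -305.1] [26.4 25.6] 70.4
side red 213 [ 0.6184 -0.3094] rect [ 618.4 -309.2] [22.4 24.5] 73.4
side yellow 194 [ 0.6068 -0.2672] rect [ 607. -267.] [23.9 23.6] 25.4
side black 412 [ 0.5553 -0.1924] rect [ 556.3 -194.6] [34.9 45.1] 15.6
side black 752 [ 0.5499 -0.3057] rect [ 550.4 -304.7] [49.3 49.2] 15.4
```

View pics/crop0.png

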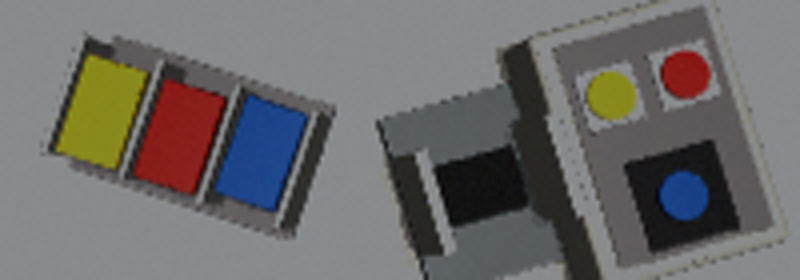

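```bash
cat >> h.py <<'E'
from scipy.spatial.transform import Rotation as Ro
def plan(xyz,ydeg,n,claw=None):
    """rows from the present pose to TCP xyz, tool y at ydeg (world), pointing down"""
    s=monitor.observe(); p=np.array(s["position"]); R=Ro.from_euler("xyz",s["tool_rot"])
    T=Ro.from_euler("xyz",[np.pi,0,np.radians(ydeg+90)])
    w=(R.inv()*T).as_rotvec()/n; d=(np.array(xyz)-p)/n; out=[]
    for i in range(n):
        v=R.inv().apply(d)*100; r=dict(dx=round(v[0],1 if n>1 else 2),dy=round(v[1],1 if n>1 else 2),dz=round(v[2],1 if n>1 else 2))
        if np.linalg.norm(w)>.002: r.update(wz=round(w[2],3))
        out.append(r); R=R*Ro.from_rotvec(w)
    print("per row mm",round(np.linalg.norm(d)*1000,1),"deg",np.degrees(np.linalg.norm(w)).round(1),"tilt",(w*n)[:2].round(4)); print(out)
E
python3 -m handwheel '[{"dx":4.7,"dy":-3,"dz":-1},{"dx":4.7,"dy":-3,"dz":-1},{"dx":4.7,"dy":-3,"dz":-1},{"dx":4.7,"dy":-3,"dz":-1},{"dx":4.7,"dy":-3,"dz":-1},{"dx":4.7,"dy":-3,"dz":-1},{"dx":4.7,"dy":-3,"dz":-1},{"dx":4.7,"dy":-3,"dz":-1}]'
python3 - <<'E'
from h import *
f=optics.grab_frame("wrist");cv2.imwrite("pics/w0.png",f["frame"]);s=monitor.observe()
print(s["clock"],s["position"],s["tool_rot"])
c=-np.array(f["R"]).T@f["t"];print(c,np.round(f["R"],3).tolist(),f["fovy"])
print(proj(f,[[.555,-.2,.01],[.555,.148,.068]]))
E
```

```text
1.15 [ 0.24843295 -0.5734872   0.23131257] [-3.14158352e+00  6.34466984e-06  4.08814279e-01]
[ 0.31950119 -0.54341412  0.3741279 ] [[0.398, -0.917, 0.001], [-0.874, -0.378, 0.305], [-0.28, -0.122, -0.952]] 65.96110467780535
[[  -21.76619378  -400.40571559]
 [ -963.6197967  -1082.82558691]]schema error: expected keys dx, dy, dz, wx, wy, wz, claw
```

View pics/w0.png

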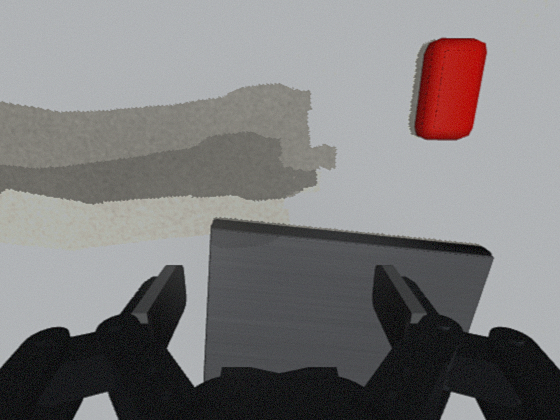

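```bash
sed -i 's/        if np.linalg.norm(w)>.002: r.update(wz=round(w\[2\],3))/        r.update(wx=0,wy=0,wz=round(w[2],3),claw=100 if claw is None else claw)/; s/print(out)/import json;print(json.dumps(out))/' h.py
python3 -m handwheel '[{"dx":4.4,"dy":-2.8,"dz":-1,"wx":0,"wy":0,"wz":0,"claw":100},{"dx":4.4,"dy":-2.8,"dz":-1,"wx":0,"wy":0,"wz":0,"claw":100},{"dx":4.4,"dy":-2.8,"dz":-1,"wx":0,"wy":0,"wz":0,"claw":100},{"dx":4.4,"dy":-2.8,"dz":-1,"wx":0,"wy":0,"wz":0,"claw":100},{"dx":4.4,"dy":-2.8,"dz":-1,"wx":0,"wy":0,"wz":0,"claw":100},{"dx":4.4,"dy":-2.8,"dz":-1,"wx":0,"wy":0,"wz":0,"claw":100},{"dx":4.4,"dy":-2.8,"dz":-1,"wx":0,"wy":0,"wz":0,"claw":100},{"dx":4.4,"dy":-2.8,"dz":-1,"wx":0,"wy":0,"wz":0,"claw":100}]'
python3 - <<'E'
from h import *
f=optics.grab_frame("wrist");cv2.imwrite("pics/w1.png",f["frame"]);s=monitor.observe()
print(s["clock"],s["position"],s["tool_rot"])
np.savez("w1.npz",**f)
print(proj(f,[[.555,-.2,.01],[.5495,-.304,.067]]))
plan([.54,.06,.33],-16,8)
E
```

```text
clock: 2.15
position: [0.4831, -0.2266, 0.3118]
tool_rot: [3.141, -0.0, 0.409]
force: [0.2, -1.0, 0.7]
grip_width: 0.0852
finger_force: 0.0
2.2 [ 0.48720951 -0.22022081  0.31304478] [-3.14107867 -0.00392379  0.41533319]
[[281.07483037 102.18163504]
 [360.00913884 143.33277653]]
per row mm 35.7 deg 6.3 tilt [ 0.0012 -0.0039]
[{"dx": 2.0, "dy": -2.9, "dz": -0.2, "wx": 0, "wy": 0, "wz": -0.11, "claw": 100}, {"dx": 2.3, "dy": -2.7, "dz": -0.2, "wx": 0, "wy": 0, "wz": -0.11, "claw": 100}, {"dx": 2.6, "dy": -2.4, "dz": -0.2, "wx": 0, "wy": 0, "wz": -0.11, "claw": 100}, {"dx": 2.9, "dy": -2.1, "dz": -0.2, "wx": 0, "wy": 0, "wz": -0.11, "claw": 100}, {"dx": 3.1, "dy": -1.8, "dz": -0.2, "wx": 0, "wy": 0, "wz": -0.11, "claw": 100}, {"dx": 3.3, "dy": -1.5, "dz": -0.2, "wx": 0, "wy": 0, "wz": -0.11, "claw": 100}, {"dx": 3.4, "dy": -1.1, "dz": -0.2, "wx": 0, "wy": 0, "wz": -0.11, "claw": 100}, {"dx": 3.5, "dy": -0.7, "dz": -0.2, "wx": 0, "wy": 0, "wz": -0.11, "claw": 100}]
```

View pics/w1.png

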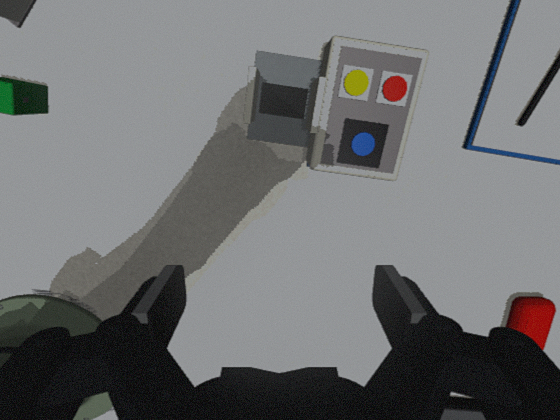

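The picture shows the bay with the pad near (284,100), fully visible, and the blue tag on the black square at (363,145). I'll take it again with the arm settled and measure.

```bash
python3 - <<'E'
from h import *
for i in range(3): f=optics.grab_frame("wrist")
s=monitor.observe();print(s["clock"],s["position"],s["tool_rot"])
o=proj(f,[[.555,-.2,.01],[.5495,-.304,.067]]).round().astype(int);print(o.tolist())
g=f["frame"].max(2);(a,b)=o
print(g[a[1]-4:a[1]+3:3,a[0]-45:a[0]+50:2].tolist()); print(g[a[1]-50:a[1]+50:2,a[0]].tolist())
for c,(u,v),z in(("black",a,.01),("black",b,.067)):
    m=blob(f,c,(max(u-32,0),max(v-30,0),64 if z>.02 else 60,60));p,r=rect(f,m,z);print(m.sum(),p.round(4),np.round(r[0],1),np.round(r[1],1),r[2])
cv2.imwrite("pics/w2.png",cv2.resize(f["frame"][20:200,220:440],None,fx=3.3,fy=3.3,interpolation=2))
E
```

```text
2.35 [ 0.48272759 -0.22745178  0.31137792] [ 3.14139704e+00 -6.84703708e-05  4.10456234e-01]
[[282, 103], [361, 145]]
[[110, 109, 109, 110, 105, 105, 111, 111, 87, 61, 68, 76, 57, 45, 48, 39, 45, 45, 49, 39, 47, 40, 45, 45, 47, 52, 43, 45, 44, 49, 46, 36, 45, 42, 37, 53, 63, 53, 60, 53, 132, 154, 151, 140, 152, 150, 153, 152], [115, 112, 110, 109, 114, 109, 110, 106, 85, 64, 72, 83, 50, 46, 48, 44, 45, 38, 47, 39, 42, 43, 45, 44, 49, 45, 42, 53, 42, 41, 41, 44, 43, 50, 42, 83, 60, 60, 60, 56, 150, 150, 153, 133, 135, 149, 152, 148], [115, 114, 118, 109, 101, 113, 111, 112, 84, 62, 73, 76, 42, 44, 45, 46, 45, 53, 45, 42, 47, 45, 43, 36, 44, 38, 44, 38, 47, 45, 42, 43, 46, 45, 46, 51, 57, 59, 61, 77, 150, 151, 150, 138, 152, 151, 153, 144]]
[155, 119, 103, 108, 108, 106, 112, 106, 108, 108, 109, 108, 105, 107, 110, 106, 109, 47, 45, 48, 48, 44, 45, 44, 42, 45, 42, 41, 45, 37, 44, 40, 59, 74, 66, 69, 67, 70, 70, 68, 70, 67, 71, 70, 68, 67, 114, 111, 109, 108]
658 [ 0.5545 -0.2063] [ 557.8 -201.5] [37.  58.5] 15.590178489685059
662 [ 0.5608 -0.3127] [ 550.8 -306.2] [50.1 50.9] 15.416207313537598
```

View pics/w2.png

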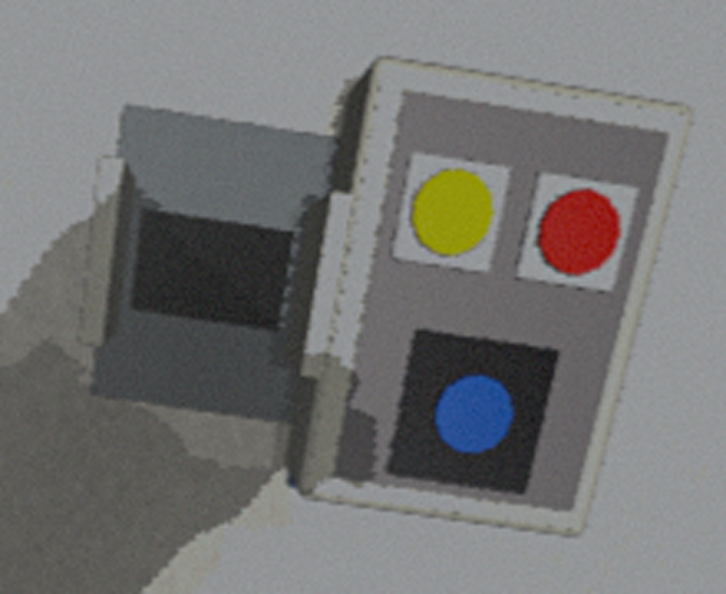

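Pad is found at about (0.5575, -0.2005), yaw 15.4°. Next is a look at the rack.

```bash
python3 -m handwheel '[{"dx":2.0,"dy":-2.9,"dz":0,"wx":0,"wy":0,"wz":-0.11,"claw":100},{"dx":2.3,"dy":-2.7,"dz":0,"wx":0,"wy":0,"wz":-0.11,"claw":100},{"dx":2.6,"dy":-2.4,"dz":0,"wx":0,"wy":0,"wz":-0.11,"claw":100},{"dx":2.9,"dy":-2.1,"dz":0,"wx":0,"wy":0,"wz":-0.11,"claw":100},{"dx":3.1,"dy":-1.8,"dz":0,"wx":0,"wy":0,"wz":-0.11,"claw":100},{"dx":3.3,"dy":-1.5,"dz":0,"wx":0,"wy":0,"wz":-0.11,"claw":100},{"dx":3.4,"dy":-1.1,"dz":0,"wx":0,"wy":0,"wz":-0.11,"claw":100},{"dx":3.5,"dy":-0.7,"dz":0,"wx":0,"wy":0,"wz":-0.11,"claw":100}]'
python3 - <<'E'
from h import *
for i in range(4): f=optics.grab_frame("wrist")
s=monitor.observe();print(s["clock"],s["position"],s["tool_rot"])
o=proj(f,[.5555,.1475,.068]).round().astype(int)[0];print(o)
for c,x in(("blue",.1475),("red",.1935),("yellow",.2377)):
    y={.1475:.5555,.1935:.5655,.2377:.580}[x]; u,v=proj(f,[y,x,.068]).round().astype(int)[0]
    m=blob(f,c,(max(u-45,0),max(v-32,0),90,64));p,r=rect(f,m,.068);print(c,(u,v),m.sum(),p.round(4),np.round(r[0],1),np.round(r[1],1),r[2])
cv2.imwrite("pics/w3.png",f["frame"])
plan([.556,.1477,.12],-17,6)
E
```

```text
clock: 3.35
position: [0.537, 0.0542, 0.3114]
tool_rot: [3.142, -0.0, 1.296]
force: [0.2, -0.2, 0.3]
grip_width: 0.0854
finger_force: 0.0
3.55 [0.53693679 0.05297619 0.31116383] [-3.14124747e+00  7.44666919e-05  1.29131928e+00]
[272  85]
blue (np.int64(272), np.int64(85)) 1239 [0.5561 0.1481] [556.6 145.1] [34.8 56.6] 71.39236450195312
red (np.int64(269), np.int64(39)) 1949 [0.5658 0.1912] [566.  190.8] [35.8 57.4] 72.00251770019531
yellow (np.int64(271), np.int64(-12)) 644 [0.5771 0.2226] [576.2 222.3] [11.  57.4] 74.19062042236328
per row mm 35.7 deg 0.2 tilt [-0.0003  0.0001]
[{"dx": 1.6, "dy": -0.1, "dz": 3.2, "wx": 0, "wy": 0, "wz": 0.003, "claw": 100}, {"dx": 1.6, "dy": -0.1, "dz": 3.2, "wx": 0, "wy": 0, "wz": 0.003, "claw": 100}, {"dx": 1.6, "dy": -0.1, "dz": 3.2, "wx": 0, "wy": 0, "wz": 0.003, "claw": 100}, {"dx": 1.6, "dy": -0.1, "dz": 3.2, "wx": 0, "wy": 0, "wz": 0.003, "claw": 100}, {"dx": 1.6, "dy": -0.1, "dz": 3.2, "wx": 0, "wy": 0, "wz": 0.003, "claw": 100}, {"dx": 1.6, "dy": -0.2, "dz": 3.2, "wx": 0, "wy": 0, "wz": 0.003, "claw": 100}]
```

View pics/w3.png

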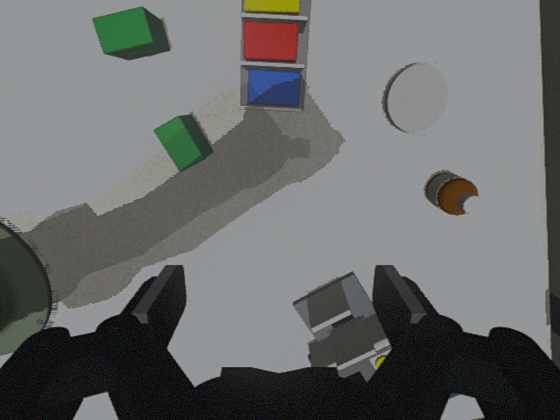

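```bash
python3 -m handwheel '[{"dx":1.6,"dy":-0.1,"dz":3.2,"wx":0,"wy":0,"wz":0.003,"claw":100},{"dx":1.6,"dy":-0.1,"dz":3.2,"wx":0,"wy":0,"wz":0.003,"claw":100},{"dx":1.6,"dy":-0.1,"dz":3.2,"wx":0,"wy":0,"wz":0.003,"claw":100},{"dx":1.6,"dy":-0.1,"dz":3.2,"wx":0,"wy":0,"wz":0.003,"claw":100},{"dx":1.6,"dy":-0.1,"dz":3.2,"wx":0,"wy":0,"wz":0.003,"claw":100},{"dx":1.6,"dy":-0.2,"dz":3.2,"wx":0,"wy":0,"wz":0.003,"claw":100},{"dx":0,"dy":0,"dz":0,"wx":0,"wy":0,"wz":0,"claw":100},{"dx":0,"dy":0,"dz":0,"wx":0,"wy":0,"wz":0,"claw":100}]'
python3 - <<'E'
from h import *
plan([.556,.147,.018],-17,5)
E
```

```text
clock: 4.55
position: [0.5584, 0.1451, 0.1203]
tool_rot: [3.141, 0.0, 1.27]
force: [-0.1, -0.6, 0.3]
grip_width: 0.085
finger_force: 0.0
per row mm 20.5 deg 0.0 tilt [0.0009 0.0001]
[{"dx": 0.0, "dy": -0.1, "dz": 2.0, "wx": 0, "wy": 0, "wz": -0.001, "claw": 100}, {"dx": 0.0, "dy": -0.1, "dz": 2.0, "wx": 0, "wy": 0, "wz": -0.001, "claw": 100}, {"dx": 0.0, "dy": -0.1, "dz": 2.0, "wx": 0, "wy": 0, "wz": -0.001, "claw": 100}, {"dx": 0.0, "dy": -0.1, "dz": 2.0, "wx": 0, "wy": 0, "wz": -0.001, "claw": 100}, {"dx": 0.0, "dy": -0.1, "dz": 2.0, "wx": 0, "wy": 0, "wz": -0.001, "claw": 100}]
```

```bash
python3 -m handwheel '[{"dx":0.1,"dy":-0.1,"dz":2,"wx":0,"wy":0,"wz":0,"claw":100},{"dx":0,"dy":-0.1,"dz":2,"wx":0,"wy":0,"wz":0,"claw":100},{"dx":0,"dy":-0.1,"dz":2,"wx":0,"wy":0,"wz":0,"claw":100},{"dx":0,"dy":0,"dz":2,"wx":0,"wy":0,"wz":0,"claw":100},{"dx":0,"dy":0,"dz":2,"wx":0,"wy":0,"wz":0,"claw":100},{"dx":0,"dy":0,"dz":0,"wx":0,"wy":0,"wz":0,"claw":100}]'
python3 -m handwheel '[{"dx":0,"dy":0,"dz":0,"wx":0,"wy":0,"wz":0,"claw":40},{"dx":0,"dy":0,"dz":0,"wx":0,"wy":0,"wz":0,"claw":40},{"dx":0,"dy":0,"dz":0,"wx":0,"wy":0,"wz":0,"claw":40},{"dx":0,"dy":0,"dz":0,"wx":0,"wy":0,"wz":0,"claw":40},{"dx":0,"dy":0,"dz":0,"wx":0,"wy":0,"wz":0,"claw":40},{"dx":0,"dy":0,"dz":0,"wx":0,"wy":0,"wz":0,"claw":40}]' 35
```

```text
clock: 5.3
position: [0.5548, 0.1475, 0.0181]
tool_rot: [-3.14, 0.001, 1.271]
force: [0.1, 0.0, 0.9]
grip_width: 0.0853
finger_force: 0.0
clock: 6.05
position: [0.556, 0.148, 0.0202]
tool_rot: [3.14, -0.001, 1.271]
force: [-1.8, -0.4, 6.6]
grip_width: 0.0581
finger_force: 37.7
```

```bash
python3 -m handwheel '[{"dx":0,"dy":0,"dz":-1,"wx":0,"wy":0,"wz":0,"claw":40},{"dx":0,"dy":0,"dz":-2,"wx":0,"wy":0,"wz":0,"claw":40},{"dx":0,"dy":0,"dz":-2,"wx":0,"wy":0,"wz":0,"claw":40},{"dx":0,"dy":0,"dz":-2,"wx":0,"wy":0,"wz":0,"claw":40},{"dx":0,"dy":0,"dz":-2,"wx":0,"wy":0,"wz":0,"claw":40},{"dx":0,"dy":0,"dz":-2,"wx":0,"wy":0,"wz":0,"claw":40},{"dx":0,"dy":0,"dz":0,"wx":0,"wy":0,"wz":0,"claw":40}]'
python3 - <<'E'
from h import *
plan([.55,-.025,.126],-74.6,8,40)
E
```

```text
clock: 6.92
position: [0.5563, 0.1481, 0.1316]
tool_rot: [3.139, -0.002, 1.271]
force: [0.2, 0.5, -1.1]
grip_width: 0.0581
finger_force: 37.7
per row mm 21.7 deg 7.2 tilt [ 0.0017 -0.003 ]
[{"dx": -2.1, "dy": 0.6, "dz": 0.1, "wx": 0, "wy": 0, "wz": 0.125, "claw": 40}, {"dx": -2.0, "dy": 0.8, "dz": 0.1, "wx": 0, "wy": 0, "wz": 0.125, "claw": 40}, {"dx": -1.9, "dy": 1.1, "dz": 0.1, "wx": 0, "wy": 0, "wz": 0.125, "claw": 40}, {"dx": -1.7, "dy": 1.3, "dz": 0.1, "wx": 0, "wy": 0, "wz": 0.125, "claw": 40}, {"dx": -1.6, "dy": 1.5, "dz": 0.1, "wx": 0, "wy": 0, "wz": 0.125, "claw": 40}, {"dx": -1.4, "dy": 1.7, "dz": 0.1, "wx": 0, "wy": 0, "wz": 0.125, "claw": 40}, {"dx": -1.1, "dy": 1.8, "dz": 0.1, "wx": 0, "wy": 0, "wz": 0.125, "claw": 40}, {"dx": -0.9, "dy": 2.0, "dz": 0.1, "wx": 0, "wy": 0, "wz": 0.125, "claw": 40}]
```

```bash
python3 -m handwheel '[{"dx":-2.1,"dy":0.6,"dz":0,"wx":0,"wy":0,"wz":0.125,"claw":40},{"dx":-2.0,"dy":0.8,"dz":0,"wx":0,"wy":0,"wz":0.125,"claw":40},{"dx":-1.9,"dy":1.1,"dz":0,"wx":0,"wy":0,"wz":0.125,"claw":40},{"dx":-1.7,"dy":1.3,"dz":0,"wx":0,"wy":0,"wz":0.125,"claw":40},{"dx":-1.6,"dy":1.5,"dz":0,"wx":0,"wy":0,"wz":0.125,"claw":40},{"dx":-1.4,"dy":1.7,"dz":0,"wx":0,"wy":0,"wz":0.125,"claw":40},{"dx":-1.1,"dy":1.8,"dz":0,"wx":0,"wy":0,"wz":0.125,"claw":40},{"dx":-0.9,"dy":2.0,"dz":0,"wx":0,"wy":0,"wz":0.125,"claw":40}]'
python3 -m handwheel '[{"dx":0,"dy":0,"dz":2,"wx":0,"wy":0,"wz":0,"claw":40},{"dx":0,"dy":0,"dz":2.5,"wx":0,"wy":0,"wz":0,"claw":40},{"dx":0,"dy":0,"dz":2.5,"wx":0,"wy":0,"wz":0,"claw":40},{"dx":0,"dy":0,"dz":2,"wx":0,"wy":0,"wz":0,"claw":40},{"dx":0,"dy":0,"dz":1.5,"wx":0,"wy":0,"wz":0,"claw":40},{"dx":0,"dy":0,"dz":0,"wx":0,"wy":0,"wz":0,"claw":40},{"dx":0,"dy":0,"dz":0,"wx":0,"wy":0,"wz":0,"claw":40}]'
```

```text
clock: 7.92
position: [0.5495, -0.0264, 0.1291]
tool_rot: [-3.141, 0.0, 0.267]
force: [-1.0, -0.0, -1.2]
grip_width: 0.0577
finger_force: 37.5
clock: 8.8
position: [0.5501, -0.0257, 0.0249]
tool_rot: [3.141, -0.001, 0.271]
force: [0.3, 0.2, -0.6]
grip_width: 0.0575
finger_force: 37.6
```

```bash
python3 -m handwheel '[{"dx":0,"dy":0,"dz":0.4,"wx":0,"wy":0,"wz":0,"claw":40},{"dx":0,"dy":0,"dz":0.3,"wx":0,"wy":0,"wz":0,"claw":40},{"dx":0,"dy":0,"dz":0,"wx":0,"wy":0,"wz":0,"claw":40}]'
python3 -m handwheel '[{"dx":0,"dy":0,"dz":0.2,"wx":0,"wy":0,"wz":0,"claw":40},{"dx":0,"dy":0,"dz":0,"wx":0,"wy":0,"wz":0,"claw":40}]'
```

```text
clock: 9.18
position: [0.5497, -0.0257, 0.0172]
tool_rot: [-3.142, 0.0, 0.271]
force: [0.0, 0.9, -1.0]
grip_width: 0.0579
finger_force: 37.6
clock: 9.43
position: [0.5498, -0.0257, 0.0152]
tool_rot: [-3.142, 0.0, 0.271]
force: [0.4, 0.1, -1.7]
grip_width: 0.0578
finger_force: 37.6
```

```bash
python3 -m handwheel '[{"dx":0,"dy":0,"dz":0.1,"wx":0,"wy":0,"wz":0,"claw":40},{"dx":0,"dy":0,"dz":0,"wx":0,"wy":0,"wz":0,"claw":40}]'
python3 -m handwheel '[{"dx":0,"dy":0,"dz":0.1,"wx":0,"wy":0,"wz":0,"claw":40},{"dx":0,"dy":0,"dz":0,"wx":0,"wy":0,"wz":0,"claw":40}]'
```

```text
clock: 9.68
position: [0.5498, -0.0257, 0.0143]
tool_rot: [3.142, 0.0, 0.271]
force: [-0.6, 0.5, -0.1]
grip_width: 0.0579
finger_force: 37.7
clock: 9.93
position: [0.5499, -0.0257, 0.0142]
tool_rot: [3.141, -0.0, 0.271]
force: [-6.4, 0.6, 20.1]
grip_width: 0.0577
finger_force: 39.4
```

```bash
python3 -m handwheel '[{"dx":0,"dy":0,"dz":0.1,"wx":0,"wy":0,"wz":0,"claw":40},{"dx":0,"dy":0,"dz":0,"wx":0,"wy":0,"wz":0,"claw":40}]'
```

```text
clock: 10.18
position: [0.5499, -0.0257, 0.0141]
tool_rot: [3.141, -0.0, 0.271]
force: [-12.8, 2.4, 42.8]
grip_width: 0.058
finger_force: 41.4
```

```bash
python3 -m handwheel '[{"dx":0,"dy":0,"dz":-0.18,"wx":0,"wy":0,"wz":0,"claw":40},{"dx":0,"dy":0,"dz":0,"wx":0,"wy":0,"wz":0,"claw":70},{"dx":0,"dy":0,"dz":0,"wx":0,"wy":0,"wz":0,"claw":100},{"dx":0,"dy":0,"dz":0,"wx":0,"wy":0,"wz":0,"claw":100},{"dx":0,"dy":0,"dz":0,"wx":0,"wy":0,"wz":0,"claw":100},{"dx":0,"dy":0,"dz":0,"wx":0,"wy":0,"wz":0,"claw":100}]'
python3 -m handwheel '[{"dx":0,"dy":0,"dz":-2,"wx":0,"wy":0,"wz":0,"claw":100},{"dx":0,"dy":0,"dz":-3,"wx":0,"wy":0,"wz":0,"claw":100},{"dx":0,"dy":0,"dz":-4,"wx":0,"wy":0,"wz":0,"claw":100},{"dx":0,"dy":0,"dz":-4,"wx":0,"wy":0,"wz":0,"claw":100},{"dx":0,"dy":0,"dz":-3,"wx":0,"wy":0,"wz":0,"claw":100},{"dx":0,"dy":0,"dz":-2,"wx":0,"wy":0,"wz":0,"claw":100},{"dx":0,"dy":0,"dz":0,"wx":0,"wy":0,"wz":0,"claw":100}]'
python3 - <<'E'
from h import *
for n,b,h in(("top",None,.062),("side",None,.062),("wrist",None,.062)):
    f=optics.grab_frame(n); u,v=proj(f,[.55,-.0257,.062]).round().astype(int)[0]
    try:
        w=70 if n=="wrist" else 26
        m=blob(f,"blue",(max(u-w,0),max(v-w,0),2*w,2*w));p,r=rect(f,m,h);print(n,(u,v),m.sum(),p.round(4),np.round(r[0],1),np.round(r[1],1),r[2])
    except Exception as e: print(n,(u,v),e)
    if n=="top": t=cv2.resize(f["frame"][v-60:v+60,u-70:u+70],None,fx=3,fy=3)
    if n=="wrist": cv2.imwrite("pics/w4.png",np.hstack([cv2.resize(t,(420,360)),cv2.resize(f["frame"],(370,277))[:277].repeat(1,0) if 0 else cv2.copyMakeBorder(cv2.resize(f["frame"],(370,277)),0,83,0,0,0)]))
plan([.55,-.0257,.126],15.4,8)
E
```

```text
clock: 10.92
position: [0.5498, -0.0257, 0.014]
tool_rot: [-3.142, 0.0, 0.271]
force: [0.4, -0.4, -0.2]
grip_width: 0.0854
finger_force: 0.0
clock: 11.8
position: [0.5504, -0.0258, 0.1954]
tool_rot: [3.141, -0.002, 0.271]
force: [-0.4, 0.7, -0.6]
grip_width: 0.0857
finger_force: 0.0
top (np.int64(301), np.int64(230)) attempt to get argmax of an empty sequence
side (np.int64(269), np.int64(222)) 14 [ 0.5647 -0.0497] [564.2 -49.5] [6.9 7.7] 73.68146514892578
wrist (np.int64(278), np.int64(193)) 7 [ 0.5692 -0.0497] [568.9 -49.8] [3.6 1.3] 3.390714168548584
per row mm 8.4 deg 11.2 tilt [-0.001   0.0006]
[{"dx": 0.0, "dy": 0.0, "dz": 0.8, "wx": 0, "wy": 0, "wz": -0.196, "claw": 100}, {"dx": 0.0, "dy": 0.0, "dz": 0.8, "wx": 0, "wy": 0, "wz": -0.196, "claw": 100}, {"dx": 0.0, "dy": 0.0, "dz": 0.8, "wx": 0, "wy": 0, "wz": -0.196, "claw": 100}, {"dx": 0.0, "dy": 0.0, "dz": 0.8, "wx": 0, "wy": 0, "wz": -0.196, "claw": 100}, {"dx": 0.0, "dy": 0.0, "dz": 0.8, "wx": 0, "wy": 0, "wz": -0.196, "claw": 100}, {"dx": 0.0, "dy": 0.0, "dz": 0.8, "wx": 0, "wy": 0, "wz": -0.196, "claw": 100}, {"dx": 0.0, "dy": 0.0, "dz": 0.8, "wx": 0, "wy": 0, "wz": -0.196, "claw": 100}, {"dx": 0.0, "dy": 0.0, "dz": 0.8, "wx": 0, "wy": 0, "wz": -0.196, "claw": 100}]
```

View pics/w4.png

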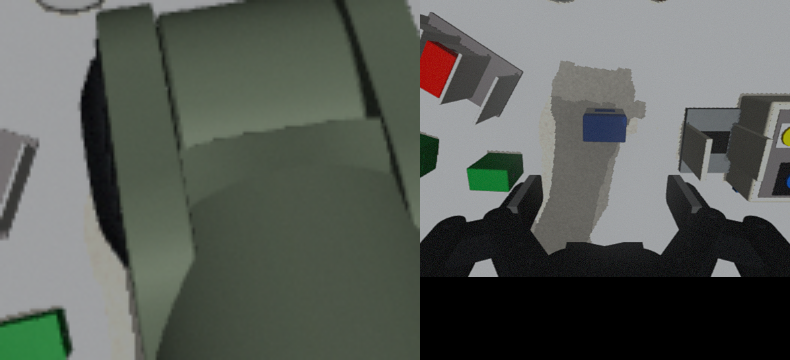

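```bash
python3 -m handwheel '[{"dx":0,"dy":0,"dz":0.8,"wx":0,"wy":0,"wz":-0.18,"claw":100},{"dx":0,"dy":0,"dz":0.8,"wx":0,"wy":0,"wz":-0.18,"claw":100},{"dx":0,"dy":0,"dz":0.8,"wx":0,"wy":0,"wz":-0.18,"claw":100},{"dx":0,"dy":0,"dz":0.8,"wx":0,"wy":0,"wz":-0.18,"claw":100},{"dx":0,"dy":0,"dz":0.8,"wx":0,"wy":0,"wz":-0.18,"claw":100},{"dx":0,"dy":0,"dz":0.8,"wx":0,"wy":0,"wz":-0.18,"claw":100},{"dx":0,"dy":0,"dz":0.8,"wx":0,"wy":0,"wz":-0.18,"claw":100},{"dx":0,"dy":0,"dz":0.8,"wx":0,"wy":0,"wz":-0.18,"claw":100}]'
python3 -m handwheel '[{"dx":0,"dy":0,"dz":0.5,"wx":0,"wy":0,"wz":-0.125,"claw":100},{"dx":0,"dy":0,"dz":0,"wx":0,"wy":0,"wz":0,"claw":100},{"dx":0,"dy":0,"dz":0,"wx":0,"wy":0,"wz":0,"claw":100}]'
python3 - <<'E'
from h import *
plan([.5498,-.0257,.02],15.4,1)
E
```

```text
clock: 12.95
position: [0.5493, -0.0256, 0.1288]
tool_rot: [-3.14, -0.001, 1.717]
force: [-0.2, -0.9, 0.2]
grip_width: 0.0853
finger_force: 0.0
clock: 13.32
position: [0.5496, -0.0257, 0.1248]
tool_rot: [-3.141, -0.0, 1.833]
force: [0.3, -0.5, -0.8]
grip_width: 0.0851
finger_force: 0.0
per row mm 104.8 deg 0.4 tilt [-0.0005 -0.0004]
[{"dx": -0.01, "dy": 0.02, "dz": 10.48, "wx": 0, "wy": 0, "wz": -0.007, "claw": 100}]
```

```bash
python3 -m handwheel '[{"dx":0,"dy":0,"dz":2,"wx":0,"wy":0,"wz":-0.007,"claw":100},{"dx":0,"dy":0,"dz":2.5,"wx":0,"wy":0,"wz":0,"claw":100},{"dx":0,"dy":0,"dz":2.5,"wx":0,"wy":0,"wz":0,"claw":100},{"dx":0,"dy":0,"dz":2,"wx":0,"wy":0,"wz":0,"claw":100},{"dx":0,"dy":0,"dz":1.5,"wx":0,"wy":0,"wz":0,"claw":100},{"dx":0,"dy":0,"dz":0,"wx":0,"wy":0,"wz":0,"claw":100}]'
python3 -m handwheel '[{"dx":0,"dy":0,"dz":0,"wx":0,"wy":0,"wz":0,"claw":20},{"dx":0,"dy":0,"dz":0,"wx":0,"wy":0,"wz":0,"claw":20},{"dx":0,"dy":0,"dz":0,"wx":0,"wy":0,"wz":0,"claw":20},{"dx":0,"dy":0,"dz":0,"wx":0,"wy":0,"wz":0,"claw":20},{"dx":0,"dy":0,"dz":0,"wx":0,"wy":0,"wz":0,"claw":20},{"dx":0,"dy":0,"dz":0,"wx":0,"wy":0,"wz":0,"claw":20},{"dx":0,"dy":0,"dz":0,"wx":0,"wy":0,"wz":0,"claw":20},{"dx":0,"dy":0,"dz":0,"wx":0,"wy":0,"wz":0,"claw":20}]' 35
```

```text
clock: 14.08
position: [0.5495, -0.0256, 0.0194]
tool_rot: [-3.14, -0.0, 1.843]
force: [-0.5, -1.0, -0.1]
grip_width: 0.0856
finger_force: 0.0
clock: 15.08
position: [0.5501, -0.0259, 0.0207]
tool_rot: [3.141, 0.0, 1.843]
force: [-1.9, -0.7, 7.5]
grip_width: 0.0358
finger_force: 34.9
```

```bash
python3 -m handwheel '[{"dx":0,"dy":0,"dz":-1,"wx":0,"wy":0,"wz":0,"claw":20},{"dx":0,"dy":0,"dz":-2,"wx":0,"wy":0,"wz":0,"claw":20},{"dx":0,"dy":0,"dz":-3,"wx":0,"wy":0,"wz":0,"claw":20},{"dx":0,"dy":0,"dz":-3,"wx":0,"wy":0,"wz":0,"claw":20},{"dx":0,"dy":0,"dz":-2.5,"wx":0,"wy":0,"wz":0,"claw":20},{"dx":0,"dy":0,"dz":0,"wx":0,"wy":0,"wz":0,"claw":20}]'
python3 - <<'E'
from h import *
plan([.5575,-.2005,.136],15.4,8,20)
E
```

```text
clock: 15.82
position: [0.5508, -0.0258, 0.1378]
tool_rot: [3.138, 0.001, 1.842]
force: [0.5, 0.8, -1.4]
grip_width: 0.0356
finger_force: 35.2
per row mm 21.9 deg 0.0 tilt [0.0035 0.0013]
[{"dx": -2.1, "dy": -0.5, "dz": 0.0, "wx": 0, "wy": 0, "wz": 0.0, "claw": 20}, {"dx": -2.1, "dy": -0.5, "dz": 0.0, "wx": 0, "wy": 0, "wz": 0.0, "claw": 20}, {"dx": -2.1, "dy": -0.5, "dz": 0.0, "wx": 0, "wy": 0, "wz": 0.0, "claw": 20}, {"dx": -2.1, "dy": -0.5, "dz": 0.0, "wx": 0, "wy": 0, "wz": 0.0, "claw": 20}, {"dx": -2.1, "dy": -0.5, "dz": 0.0, "wx": 0, "wy": 0, "wz": 0.0, "claw": 20}, {"dx": -2.1, "dy": -0.5, "dz": 0.0, "wx": 0, "wy": 0, "wz": 0.0, "claw": 20}, {"dx": -2.1, "dy": -0.5, "dz": 0.0, "wx": 0, "wy": 0, "wz": 0.0, "claw": 20}, {"dx": -2.1, "dy": -0.5, "dz": 0.0, "wx": 0, "wy": 0, "wz": 0.0, "claw": 20}]
```

```bash
python3 -m handwheel '[{"dx":-2.4,"dy":-0.6,"dz":0,"wx":0,"wy":0,"wz":0,"claw":20},{"dx":-2.4,"dy":-0.6,"dz":0,"wx":0,"wy":0,"wz":0,"claw":20},{"dx":-2.4,"dy":-0.6,"dz":0,"wx":0,"wy":0,"wz":0,"claw":20},{"dx":-2.4,"dy":-0.6,"dz":0,"wx":0,"wy":0,"wz":0,"claw":20},{"dx":-2.4,"dy":-0.6,"dz":0,"wx":0,"wy":0,"wz":0,"claw":20},{"dx":-2.4,"dy":-0.6,"dz":0,"wx":0,"wy":0,"wz":0,"claw":20},{"dx":-2.4,"dy":-0.4,"dz":0,"wx":0,"wy":0,"wz":0,"claw":20},{"dx":0,"dy":0,"dz":0,"wx":0,"wy":0,"wz":0,"claw":20}]'
cat > fit.py <<'E'
from h import *
from scipy.optimize import minimize
def seg(a,b,n=40): t=np.linspace(0,1,n)[:,None]; return np.array(a)*(1-t)+np.array(b)*t
def quad(x0,x1,y0,y1,z): c=[(x0,y0,z),(x1,y0,z),(x1,y1,z),(x0,y1,z)]; return np.vstack([seg(c[i],c[(i+1)%4]) for i in range(4)])
E=lambda: np.vstack([quad(-75,75,-152,-42,66)]*1+[quad(-19,19,-30,30,10),seg((-30,34,82),(30,34,82)),seg((-30,42,82),(30,42,82)),seg((-30,-34,82),(30,-34,82)),seg((55,-30,10),(55,40,10)),seg((-55,-30,10),(-55,40,10))])/1000
def world(P,q): c,s=np.cos(q[2]),np.sin(q[2]); return np.c_[P[:,0]*c-P[:,1]*s+q[0],P[:,0]*s+P[:,1]*c+q[1],P[:,2]]
def fit(f,q0):
    g=cv2.GaussianBlur(f["frame"],(0,0),.8).astype(np.float32); G=np.hypot(cv2.Sobel(g,5,1,0),cv2.Sobel(g,5,0,1)).max(2); G=np.minimum(G,120)
    P=E(); best=q0
    for sg in(3,1.5,.8):
        B=cv2.GaussianBlur(G,(0,0),sg)
        def cost(k):
            uv=proj(f,world(P,[best0[0]+k[0]/1000,best0[1]+k[1]/1000,best0[2]+k[2]/100])).astype(np.float32)
            return -cv2.remap(B,uv[:,:1],uv[:,1:],1).mean()
        best0=best; r=minimize(cost,[0,0,0],method="Nelder-Mead",options=dict(initial_simplex=[[0,0,0],[3,0,0],[0,3,0],[0,0,2]]))
        best=[best0[0]+r.x[0]/1000,best0[1]+r.x[1]/1000,best0[2]+r.x[2]/100]
    return np.round(best,4),round(-r.fun,1)
E
python3 - <<'E'
from fit import *
for n in("top","side"):
    f=optics.grab_frame(n); f["frame"]=cv2.imread(f"pics/{n}0.png")
    print(n,[fit(f,q) for q in([.5575,-.2005,.268],[.559,-.203,.268],[.555,-.198,.26])])
f=dict(np.load("w1.npz")); f["fovy"]=float(f["fovy"]);print("wrist",[fit(f,q) for q in([.5575,-.2005,.268],[.559,-.203,.268])])
E
```

```text
clock: 16.82
position: [0.5558, -0.2002, 0.1346]
tool_rot: [-3.141, 0.0, 1.84]
force: [0.5, 0.9, -1.1]
grip_width: 0.0353
finger_force: 35.2
top [(array([ 0.5573, -0.1987,  0.2679]), np.float64(89.1)), (array([ 0.5573, -0.1986,  0.2682]), np.float64(89.1)), (array([ 0.5573, -0.1986,  0.2673]), np.float64(89.1))]
side [(array([ 0.5561, -0.201 ,  0.2031]), np.float64(90.8)), (array([ 0.5561, -0.201 ,  0.2024]), np.float64(90.8)), (array([ 0.5561, -0.201 ,  0.2026]), np.float64(90.8))]
wrist [(array([ 0.5578, -0.2012,  0.2683]), np.float64(76.6)), (array([ 0.5578, -0.2012,  0.2685]), np.float64(76.6))]
```

```bash
python3 -m handwheel '[{"dx":0,"dy":0.15,"dz":1,"wx":0,"wy":0,"wz":0,"claw":20},{"dx":0,"dy":0,"dz":1.5,"wx":0,"wy":0,"wz":0,"claw":20},{"dx":0,"dy":0,"dz":1.5,"wx":0,"wy":0,"wz":0,"claw":20},{"dx":0,"dy":0,"dz":0,"wx":0,"wy":0,"wz":0,"claw":20},{"dx":0,"dy":0,"dz":0,"wx":0,"wy":0,"wz":0,"claw":20}]'
python3 - <<'E'
from fit import *
s=monitor.observe();print(s["clock"])
# compare lid in hand with the bay in same camera
zt=s["position"][2]-.0205+.062
for n in("top","side","wrist"):
    f=optics.grab_frame(n);u,v=proj(f,[*s["position"][:2],zt])[0].astype(int);print(n,u,v)
    if n=="side": a=cv2.resize(f["frame"][250:410,220:420],None,fx=2,fy=2,interpolation=2)
    if n=="wrist": b=cv2.resize(f["frame"],(400,300))
cv2.imwrite("pics/w5.png",np.hstack([a,cv2.copyMakeBorder(b,0,20,0,0,0)]))
plan([.5574,-.2002,.036],15.4,1,20)
E
```

```text
clock: 17.55
position: [0.5579, -0.1978, 0.0951]
tool_rot: [3.142, -0.0, 1.843]
force: [-0.5, 0.4, -0.6]
grip_width: 0.0359
finger_force: 35.2
17.55
top 385 223
side 304 281
wrist 280 319
per row mm 59.6 deg 0.2 tilt [0.0006 0.0005]
[{"dx": -0.19, "dy": -0.13, "dz": 5.95, "wx": 0, "wy": 0, "wz": 0.003, "claw": 20}]
```

View pics/w5.png

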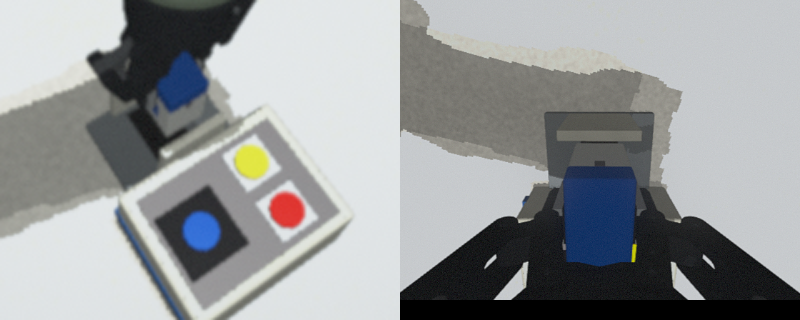

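```bash
python3 -m handwheel '[{"dx":-0.2,"dy":-0.1,"dz":0,"wx":0,"wy":0,"wz":0,"claw":20},{"dx":0,"dy":0,"dz":1.2,"wx":0,"wy":0,"wz":0,"claw":20},{"dx":0,"dy":0,"dz":1.2,"wx":0,"wy":0,"wz":0,"claw":20},{"dx":0,"dy":0,"dz":1.2,"wx":0,"wy":0,"wz":0,"claw":20},{"dx":0,"dy":0,"dz":1.2,"wx":0,"wy":0,"wz":0,"claw":20},{"dx":0,"dy":0,"dz":0.7,"wx":0,"wy":0,"wz":0,"claw":20},{"dx":0,"dy":0,"dz":0,"wx":0,"wy":0,"wz":0,"claw":20},{"dx":0,"dy":0,"dz":0,"wx":0,"wy":0,"wz":0,"claw":20}]'
python3 - <<'E'
from h import *
P=[]
for i in range(4): optics.grab_frame("side");s=monitor.observe();P.append([*s["position"],s["tool_rot"][2]])
print(np.round(P,4)); plan([.5574,-.2002,.0305],15.4,1,20)
E
```

```text
clock: 18.7
position: [0.5577, -0.2001, 0.0404]
tool_rot: [3.141, 0.0, 1.843]
force: [-0.2, 0.0, -0.8]
grip_width: 0.0356
finger_force: 35.2
[[ 0.5577 -0.2002  0.0405  1.8427]
 [ 0.5577 -0.2002  0.0405  1.8427]
 [ 0.5576 -0.2002  0.0405  1.8427]
 [ 0.5576 -0.2002  0.0404  1.8427]]
per row mm 9.9 deg 0.2 tilt [0.0004 0.0003]
[{"dx": 0.0, "dy": -0.02, "dz": 0.99, "wx": 0, "wy": 0, "wz": 0.003, "claw": 20}]
```

Well placed; now I lower it gently.

```bash
python3 -m handwheel '[{"dx":0,"dy":0,"dz":0.3,"wx":0,"wy":0,"wz":0.004,"claw":20},{"dx":0,"dy":0,"dz":0.3,"wx":0,"wy":0,"wz":0,"claw":20},{"dx":0,"dy":0,"dz":0.2,"wx":0,"wy":0,"wz":0,"claw":20},{"dx":0,"dy":0,"dz":0,"wx":0,"wy":0,"wz":0,"claw":20}]'
python3 -m handwheel '[{"dx":0,"dy":0,"dz":0.1,"wx":0,"wy":0,"wz":0,"claw":20},{"dx":0,"dy":0,"dz":0,"wx":0,"wy":0,"wz":0,"claw":20}]'
python3 -m handwheel '[{"dx":0,"dy":0,"dz":0.05,"wx":0,"wy":0,"wz":0,"claw":20},{"dx":0,"dy":0,"dz":0,"wx":0,"wy":0,"wz":0,"claw":20}]'
```

```text
clock: 19.4
position: [0.5573, -0.2, 0.0319]
tool_rot: [-3.141, -0.0, 1.839]
force: [0.1, -0.7, -1.0]
grip_width: 0.0357
finger_force: 35.2
clock: 19.65
position: [0.5574, -0.2, 0.0311]
tool_rot: [3.142, -0.0, 1.839]
force: [-0.5, 0.0, -1.3]
grip_width: 0.036
finger_force: 35.2
clock: 19.9
position: [0.5575, -0.2001, 0.0308]
tool_rot: [3.141, 0.0, 1.839]
force: [-0.7, -0.6, 3.3]
grip_width: 0.0357
finger_force: 35.4
```

```bash
python3 -m handwheel '[{"dx":0,"dy":0,"dz":0,"wx":0,"wy":0,"wz":0,"claw":45},{"dx":0,"dy":0,"dz":0,"wx":0,"wy":0,"wz":0,"claw":55},{"dx":0,"dy":0,"dz":0,"wx":0,"wy":0,"wz":0,"claw":70},{"dx":0,"dy":0,"dz":0,"wx":0,"wy":0,"wz":0,"claw":80},{"dx":0,"dy":0,"dz":0,"wx":0,"wy":0,"wz":0,"claw":80},{"dx":0,"dy":0,"dz":0,"wx":0,"wy":0,"wz":0,"claw":80}]'
python3 -m handwheel '[{"dx":0,"dy":0,"dz":-1,"wx":0,"wy":0,"wz":0,"claw":80},{"dx":0,"dy":0,"dz":-2,"wx":0,"wy":0,"wz":0,"claw":80},{"dx":0,"dy":0,"dz":-3,"wx":0,"wy":0,"wz":0,"claw":80},{"dx":0,"dy":0,"dz":-4,"wx":0,"wy":0,"wz":0,"claw":80},{"dx":0,"dy":0,"dz":-4,"wx":0,"wy":0,"wz":0,"claw":80},{"dx":0,"dy":0,"dz":-4,"wx":0,"wy":0,"wz":0,"claw":80},{"dx":0,"dy":0,"dz":-4,"wx":0,"wy":0,"wz":0,"claw":80},{"dx":0,"dy":0,"dz":-3,"wx":0,"wy":0,"wz":0,"claw":80}]'
python3 -m handwheel '[{"dx":-5,"dy":-5,"dz":0,"wx":0,"wy":0,"wz":0,"claw":80},{"dx":-4,"dy":-4,"dz":0,"wx":0,"wy":0,"wz":0,"claw":80},{"dx":-3,"dy":-3,"dz":0,"wx":0,"wy":0,"wz":0,"claw":80},{"dx":0,"dy":0,"dz":0,"wx":0,"wy":0,"wz":0,"claw":80}]'
python3 - <<'E'
from h import *
T=[]
for n in("top","side","wrist"):
    f=optics.grab_frame(n);u,v=proj(f,[.5574,-.2,.072]).round().astype(int)[0];print(n,u,v)
    try:
        w=24 if n!="wrist" else 50
        m=blob(f,"blue",(max(u-w,0),max(v-w,0),2*w,2*w));p,r=rect(f,m,.072);print(m.sum(),p.round(4),np.round(r[0],1),np.round(r[1],1),r[2])
    except Exception as e:print(e)
    T.append(cv2.resize(f["frame"][:, :] if n!="top" else f["frame"],(390,292)))
    if n=="top": T.append(cv2.resize(f["frame"][max(v-45,0):v+45,u-60:u+60],(390,292)))
cv2.imwrite("pics/w6.png",np.vstack([np.hstack(T[:2]),np.hstack(T[2:])]))
E
```

```text
clock: 20.65
position: [0.5574, -0.2001, 0.0306]
tool_rot: [3.142, -0.0, 1.839]
force: [0.1, -0.1, 0.1]
grip_width: 0.0681
finger_force: 0.0
clock: 21.65
position: [0.5574, -0.1999, 0.284]
tool_rot: [3.14, 0.001, 1.839]
force: [-0.8, 0.1, 1.0]
grip_width: 0.0682
finger_force: 0.0
clock: 22.15
position: [0.4754, -0.3434, 0.2819]
tool_rot: [-3.141, 0.001, 1.834]
force: [0.5, 0.2, 0.1]
grip_width: 0.0684
finger_force: 0.0
top 379 225
400 [ 0.5558 -0.1985] [ 555.7 -198.6] [35.  56.9] 14.960600852966309
side 302 300
attempt to get argmax of an empty sequence
wrist 393 63
2202 [ 0.556  -0.2008] [ 556.2 -201.3] [35.5 57.3] 14.87303352355957
```

View pics/w6.png

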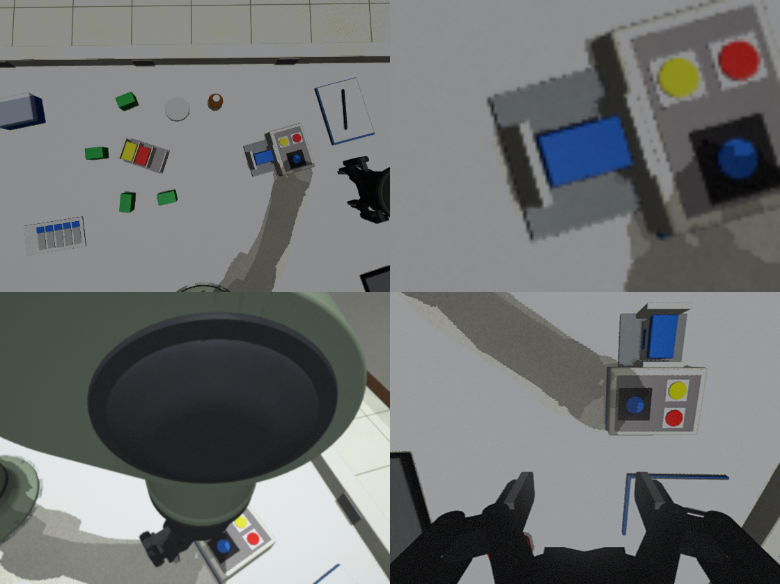

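The blue case stands upright in the bay, in line with the walls and within about 1–2 mm of the pad's centre. The red and yellow cases, the bottle and the dish are unmoved, and the gripper is clear.

```bash
python3 -c "
from workcell import job_done
print(job_done())"
```

```text
the job is handed in; nothing more can be done
None
```

The blue tag was on the request square, so I moved the blue case from the rack to the reader's bay. It stands upright there, about 1–2 mm from the pad's centre and within 1° of square; the job was handed in at about 22 s, and no verdict came back.

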